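# Push the torch and the flat tin back against the stop strip

## Robot

A 6-joint arm with a two-finger parallel gripper is mounted at the origin on the work surface. World frame = base frame: x ahead of the robot, y to its left, z up, the work surface at z = 0. Lengths are in m, angles in degrees, forces in N, time in s.
With the tool pointing down it reaches from about 0.3 to 0.75 m from the base axis. Payload 8.5 kg.
Tool frame: the origin (TCP) lies on the mounting face of the last link; the fingertips stand 173 mm ahead of it and the grasp point (between the pads) lies 155 mm ahead of it (env.tips_ahead is the distance from the TCP to the fingertips, in m); x points along the fingers, z is the direction in which the jaws open and shut, and the axes are right-handed (so a half turn about x gives the same grasp; the last joint's range is limited). The gripper opens to 85 mm and grips with 20 to 120 N. Pads are 22 mm wide; open, the fingers measure 114 mm over their backs; the gripper's body (76 mm by 85 mm) begins 54 mm behind the grasp point. The pads swing forward as they close: fully open they stand 13 mm farther back than shut.
Start: joints at [54.528, 21.807, 74.336, -0, 83.858, -12.336], TCP at [0.216, 0.506, 0.405] pointing down, gripper open.
Joint ranges: [-178.18, 178.18], [-50.72, 133.34], [12.68, 142.11], [-81.47, 261.47], [9.98, 163.14], [-165.26, 165.26]. Speed limits (degrees/s): [136.94, 136.94, 180, 180, 180, 180].

## Interface

Orientations are given as a 3x3 rotation matrix whose columns are the frame's x, y, z axes.
In Python, from rig import env, optics gives the robot as it stands.
- The arm moves only by the shell command python3 -m inch 'ROWS' [FORCE]. ROWS is JSON, a list of rows, each a list of 3 entries, a list of its own where there are three numbers: the closure, from -1 (fully open) to 1 (shut), then the shift along the tool's x, y, z in units of 30 mm (1.0 is 30 mm), then the turn about the tool's x in units of 5 degrees (1.0 is 5 degrees). In form: [[hand, [x, y, z], yaw], ...]. A call has exactly 8 rows; each row shifts and turns the commanded pose from where the row before left it, along the tool's axes as they then stand; what a row does not reach is not made up. A row lasts 1/12 s, in which the tool goes at most 41.7 mm and 7.16 degrees, less where a joint would pass 70% of its speed; a pose out of reach is approached as far as the arm can. A call is refused whole if a number of a shift passes 1 or a number of a turn 1, either way. A call with a gripper value outside its range is refused whole. The fingers move at their own pace and stop on an object; FORCE is the grip in N (left out, the last holds). Time passes only in rows, so rows that do not move let the fingers close, or fill a call up. It gives the time, the measured TCP pose, the force and the opening at its end, in the units of the state.
- env.observe(): the state, without advancing time (a new reading comes with each control period).
- optics.get_image(name): name is "scene" or "top"; returns the picture (384x512x3 uint8, red, green, blue); there is no depth.
- optics.camera_params(name): a dict with "fx", "fy", "cx", "cy" (pixels), "xyz" and "rotation" of the camera in the world. Camera axes: x right, y down, z forward; pixel columns grow to the right and rows downward; lengths in m; the calibration is good to about 2 mm. A picture is of the moment at which its call begins. camera_params takes no time and is no camera call.
- env.close_job(): hands the job in, once; it reports no verdict.
The state is a dict: "time_s": time; "q": joint angles; "qvel": joint speeds; "joint_efforts": joint torques, N m; "position": TCP position; "tool_rot": TCP orientation; "ft_force": force on the tool from outside, world axes, zero at the start; "wrist_torque": the same for the moment, N m; "grip_width": finger opening in m.
Only numpy, scipy, OpenCV 4.12 (cv2) and the standard library are available. Lean on these libraries where they do the work, as an engineer would, in place of code of your own. Each camera call takes 0.05 s, during which the arm holds its last target.

## Task

Clear the front of the night table: push the white torch sideways along the table until it lies flush along the dark wooden stop strip, head and tail both touching it, and then push the flat round tin back until it touches the strip too. Only slide them with the fingers, without lifting or tipping either, and leave everything else where it stands.

Things in the scene. Friction and masses are not known exactly. Their poses are not given: they have to be found in the camera images.
- strip: dark wooden stop strip fixed to the table towards its far side, 30 mm deep (x) x 540 mm long (y) x 22 mm high; origin at the centre of its underside; its x axis points away from the robot across its width, its y axis along its length, so its straight near face is at x = -15 mm in its own frame. It may stand at a slight angle
- torch: white plastic torch lying on the table, 170 mm long (its x axis, lamp end at +x), loose, about 0.15 to 0.3 kg. Square head (50 x 50 mm, the last 45 mm at +x) and square tail cap (50 x 50 mm, the last 18 mm at -x) on which it rests and does not roll; between them a round barrel 40 mm thick with its axis 25 mm above the table, with a black switch on top. Origin at mid-length on its underside, z up. Flush against the strip its centre line is 25 mm from the strip's near face
- tin: flat round aluminium tin with a pressed lid (closed, stays on), 90 mm across, 35 mm tall, loose, about 0.13 to 0.25 kg; origin at the centre of its underside. Against the strip its centre is 45 mm from the strip's near face
- tumbler: green glass tumbler, open, 68 mm across, 95 mm tall; origin at the centre of its underside. A bystander.
- cell: spare battery cell standing on end, 33 mm across, 61 mm tall; origin at the centre of its underside. A bystander.
- mug: white ceramic mug, 80 mm across, 85 mm tall; origin at the centre of its underside. A bystander.
- caddy: tall round aluminium tea caddy, 77 mm across, 103 mm tall (not the flat tin); origin at the centre of its underside. A bystander.
- padlock: brass padlock standing upright, 48 x 22 mm, 70 mm tall with its shackle; origin at the centre of its underside. A bystander.
- clothespeg: wooden clothes peg lying on the table, 75 x 14 x 10 mm; origin at the centre of its underside. A bystander.
- book: closed book lying flat, 120 x 180 x 26 mm; origin at the centre of its underside. A bystander.

How it is judged:
By the outcome, as a careful person would: the job done as asked, in the order asked, and still so for the second after the job is handed in, with the robot touching nothing.
It also fails if it takes over 58 s, if anything falls off the work surface, if the arm or the gripper's body presses on something with over 40 N, if the wrist force passes 120 N, or if a joint passes its speed limit or range.

## Working session

There is one attempt and no reset: what is moved stays moved. The work goes in short steps, Python scripts to look and compute and a shell command to move; the robot and the scene stay as the last step left them, time stands still between calls to the robot, and variables do not carry over. Pictures are saved under pics/ and viewed, and the job is handed in when it is done.

```bash
ls; mkdir -p pics
python3 - <<'E'
from rig import env, optics
import cv2
s=env.observe(); print(s)
print(env.tips_ahead)
for n in("scene","top"):
    im=optics.get_image(n); cv2.imwrite(f"pics/{n}0.png",im[:,:,::-1]); print(n,optics.camera_params(n))
    cv2.imwrite(f"pics/{n}0b.png",cv2.resize(im[:,:,::-1],(800,600),interpolation=cv2.INTER_CUBIC))
E
```

```text
pics
{'time_s': 0.0, 'q': array([ 5.45272517e+01,  2.18427476e+01,  7.43854126e+01,  3.01950766e-03,
        8.38582990e+01, -1.23339334e+01]), 'qvel': array([ 0.03585874,  0.10319011,  0.05145987, -0.02448235, -0.01926384,
       -0.023616  ]), 'joint_efforts': array([-3.61107027e-05, -4.48478937e+01, -2.31277871e+01, -1.70671346e-04,
        4.86570527e-03, -4.46415129e-06]), 'position': array([0.21608696, 0.50573133, 0.40409123]), 'tool_rot': array([[-9.18366386e-04, -9.19553096e-01,  3.92964706e-01],
       [-1.19850637e-03,  3.92965602e-01,  9.19552391e-01],
       [-9.99998860e-01,  3.73515303e-04, -1.46297664e-03]]), 'ft_force': array([ 0.70546233,  0.61469828, -0.13077536]), 'wrist_torque': array([ 0.01413324, -0.01650516, -0.01099466]), 'grip_width': 0.08539979403406911}
0.1734
scene {'fx': 359.7250417839416, 'fy': 359.7250417839416, 'cx': 255.1465340260087, 'cy': 186.98672441913928, 'xyz': array([ 1.01380787, -0.58707947,  0.77729589]), 'rotation': array([[ 0.76018625,  0.4617592 , -0.45705066],
       [ 0.64963706, -0.53003473,  0.54500905],
       [ 0.00941022, -0.71122544, -0.70290101]])}
top {'fx': 379.0439989826969, 'fy': 379.0439989826969, 'cx': 256.2509839236972, 'cy': 184.99588444297058, 'xyz': array([ 0.39973541, -0.01625015,  1.19623672]), 'rotation': array([[-0.01152658, -0.99023646,  0.13892045],
       [-0.9996943 ,  0.01445112,  0.02006162],
       [-0.02187331, -0.13864674, -0.99010032]])}
```

View pics/top0b.png

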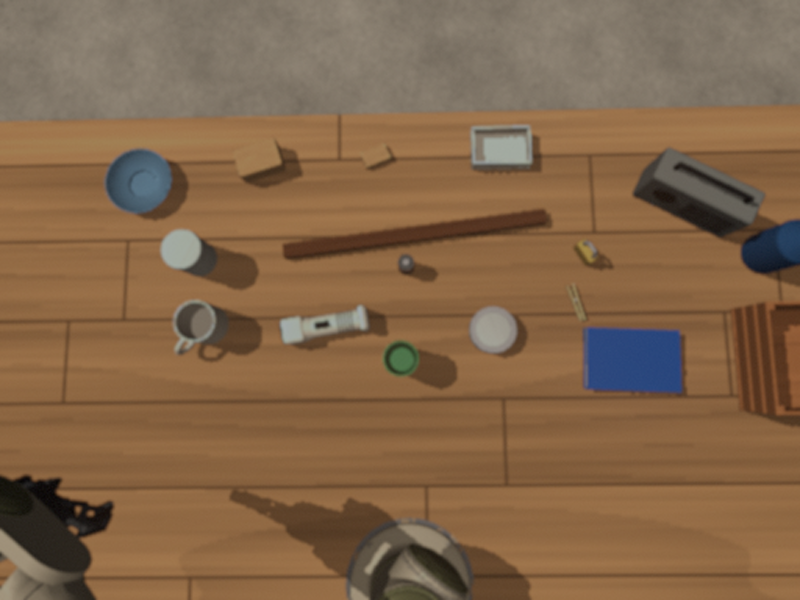

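View pics/scene0b.png

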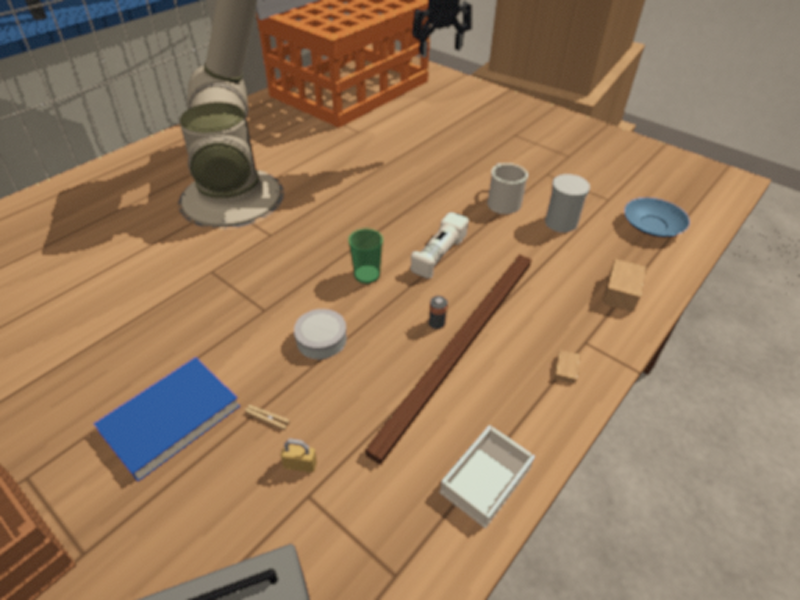

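```bash
cat > h.py <<'E'
import numpy as np, cv2
from rig import env, optics
def ray(n,u,v,z):
    c=optics.camera_params(n); R=np.array(c["rotation"]); d=R@np.array([(u-c["cx"])/c["fx"],(v-c["cy"])/c["fy"],1.]); p=np.array(c["xyz"])
    return (p+d*(z-p[2])/d[2])
def proj(n,P):
    c=optics.camera_params(n); R=np.array(c["rotation"]); q=R.T@(np.array(P)-c["xyz"]); return np.array([c["fx"]*q[0]/q[2]+c["cx"],c["fy"]*q[1]/q[2]+c["cy"]])
def crop(src,dst,x0,y0,w,h,k):
    im=cv2.imread(src)[y0:y0+h,x0:x0+w]; im=cv2.resize(im,None,fx=k,fy=k,interpolation=cv2.INTER_CUBIC)
    for i in range(0,w,10):
        cv2.line(im,(i*k,0),(i*k,6 if i%50 else 14),(0,255,255),1)
        if (x0+i)%20==0: cv2.putText(im,str(x0+i),(i*k,24),0,.35,(0,255,255),1)
    for i in range(0,h,10):
        cv2.line(im,(0,i*k),(6,i*k),(0,255,255),1)
        if (y0+i)%20==0: cv2.putText(im,str(y0+i),(8,i*k+4),0,.35,(0,255,255),1)
    cv2.imwrite(dst,im)
E
python3 -c "
from h import *
crop('pics/top0.png','pics/c1.png',170,130,100,75,8)
crop('pics/top0.png','pics/c2.png',260,130,100,75,8)
crop('pics/scene0.png','pics/c3.png',180,100,170,140,4)"
```

```text
(no output)
```

View pics/c1.png

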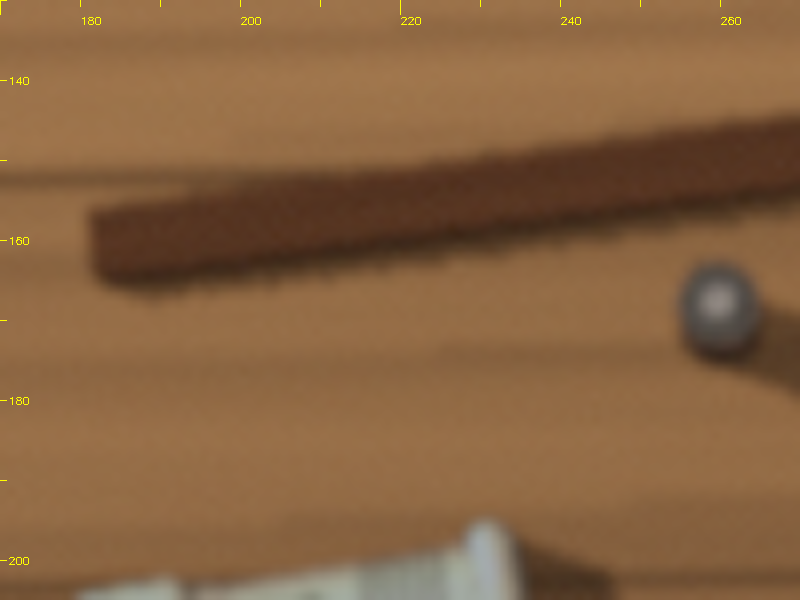

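View pics/c2.png

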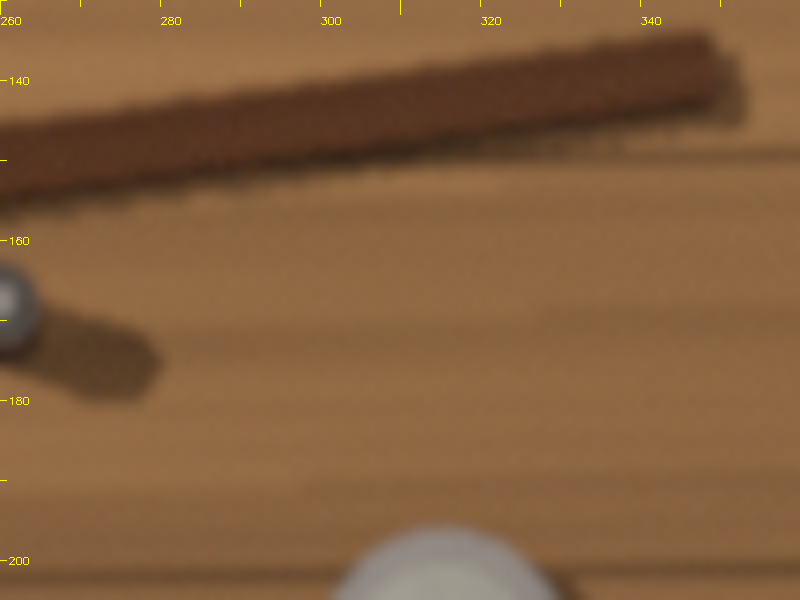

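View pics/c3.png

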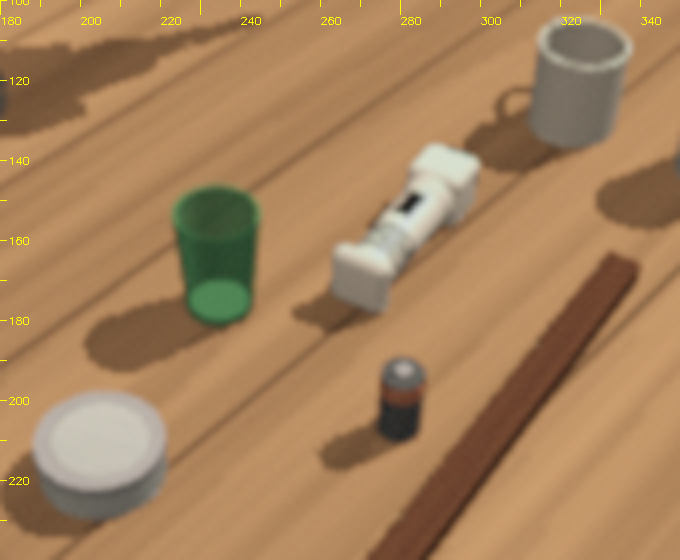

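```bash
python3 -c "
from h import *
crop('pics/top0.png','pics/c4.png',105,185,100,75,8)
crop('pics/top0.png','pics/c6.png',175,180,100,75,8)
crop('pics/top0.png','pics/c5.png',250,180,100,75,8)"
```

```text
(no output)
```

View pics/c4.png

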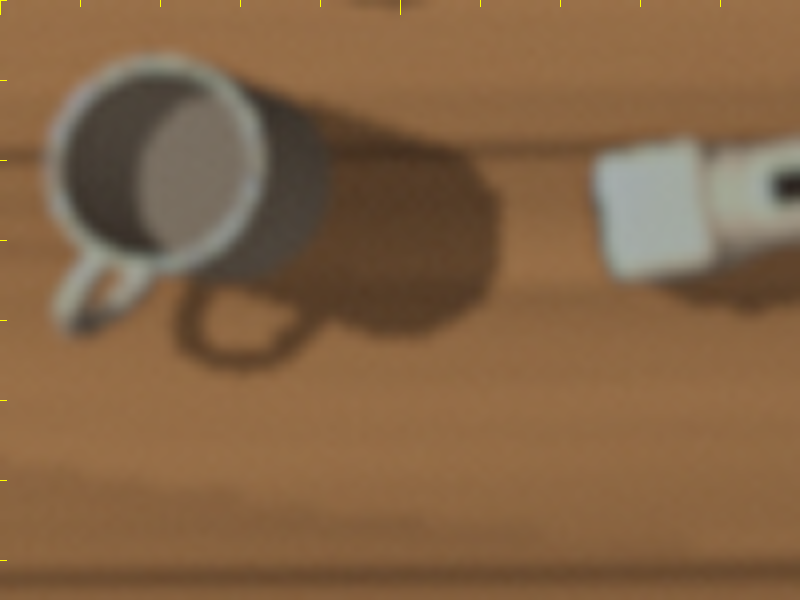

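View pics/c6.png

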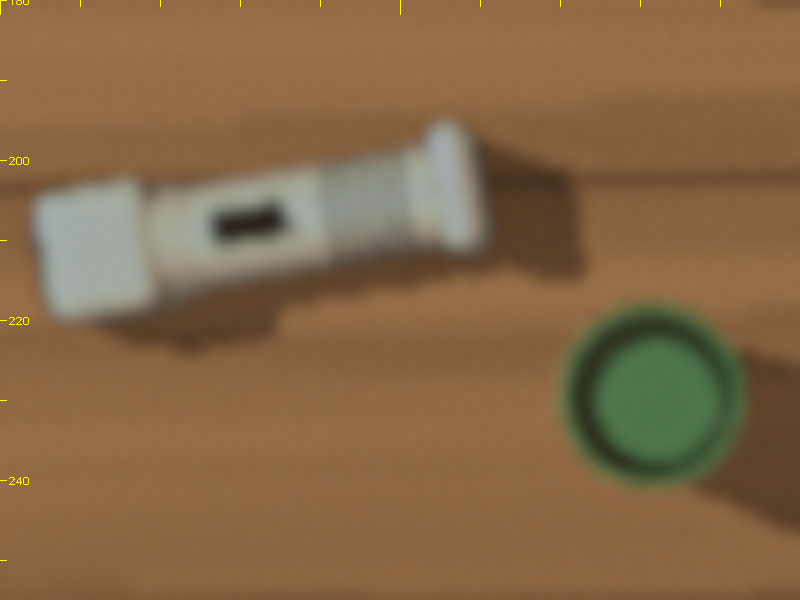

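View pics/c5.png

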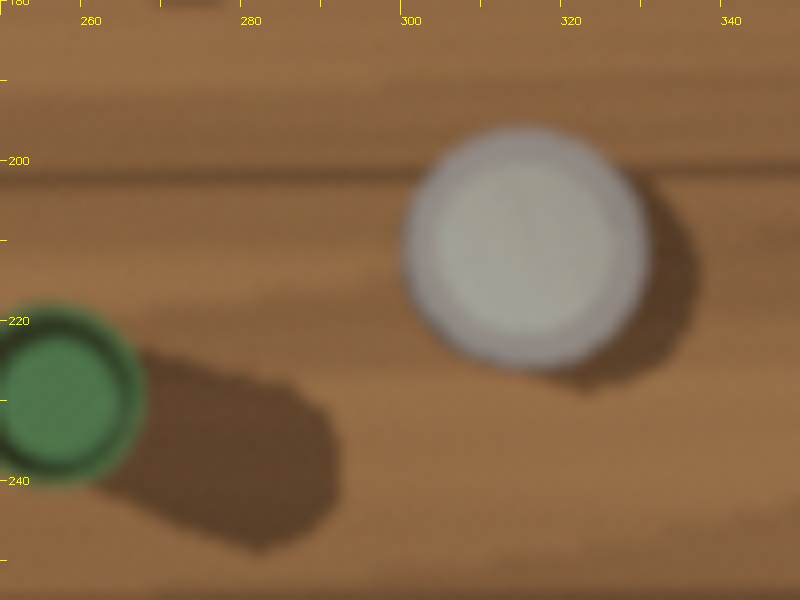

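```bash
python3 -c "
from h import *
np.set_printoptions(precision=4,suppress=True)
P=lambda u,v,z:ray('top',u,v,z)[:2]
a=P(183,164,.022);b=P(348.1,142.9,.022);c=P(181.2,156.5,.022);d=P(347.5,134.4,.022)
print('strip',a,b,c,d,np.linalg.norm(a-b),np.linalg.norm(c-d),np.linalg.norm(a-c),np.linalg.norm(b-d))
t=(b-a)/np.linalg.norm(b-a);print('ang',np.degrees(np.arctan2(t[0],-t[1])))
h=[P(*x,.05) for x in [(179.75,205.4),(192.1,202.7),(194.4,218),(181.9,220)]];print('head',h)
l=[P(*x,.05) for x in [(229,195.2),(233.1,195.2),(235.6,210.6),(231,211.2)]];print('tail',l)
hc=(h[0]+h[3])/2;tc=(l[1]+l[2])/2;print(hc,tc,np.linalg.norm(hc-tc),'ctr',(hc+tc)/2,np.degrees(np.arctan2(hc[0]-tc[0],hc[1]-tc[1])))
print('tin',P(315.75,211,.035),'r',.5*np.linalg.norm(P(300.5,211,.035)-P(331,211,.035)))
print('cell',P(259.9,168.5,.061),'tumb',P(256.9,229.5,.095),'mug',P(105+157/8,185+163/8,.085))
"
```

```text
strip [0.635  0.2388] [ 0.6946 -0.2844] [0.6594 0.2449] [ 0.7223 -0.2837] 0.5265570552158904 0.5323706242990546 0.02509811128363978 0.027671211976430785
ang 6.498906483195206
head [array([0.5012, 0.2407]), array([0.509, 0.203]), array([0.4624, 0.1955]), array([0.4568, 0.2334])]
tail [array([0.5304, 0.0904]), array([0.5302, 0.0779]), array([0.4832, 0.0704]), array([0.4815, 0.0844])]
[0.479 0.237] [0.5067 0.0742] 0.1651958013208354 ctr [0.4929 0.1556] -9.636956802016401
tin [ 0.4798 -0.1735] r 0.04642970395457231
cell [ 0.6095 -0.0049] tumb [0.4245 0.0057] mug [0.5004 0.3968]
```

```bash
python3 -m inch '[[-0.4,[0,0,0],-0.74],[-0.4,[0,0,0],-0.74],[-0.4,[0,0,0],-0.74],[-0.4,[0,0,0],-0.74],[-0.4,[0,0,0],-0.74],[-0.4,[0,0,0],-0.74],[-0.4,[0,0,0],-0.74],[-0.4,[0,0,0],-0.74]]' 40; python3 -c "
from rig import env;s=env.observe();print(s['tool_rot'],s['q'],s['grip_width'])"
```

```text
time_s: 0.77
position: [0.2161, 0.5057, 0.4044]
tool_rot: [[-0.001, -0.993, -0.116], [-0.001, -0.116, 0.993], [-1.0, 0.001, -0.001]]
ft_force: [-0.6, 1.0, 0.2]
grip_width: 0.06
[[-5.16579974e-04 -9.93277551e-01 -1.15755953e-01]
 [-6.88861915e-04 -1.15755588e-01  9.93277489e-01]
 [-9.99999629e-01  5.92847127e-04 -6.24434057e-04]] [ 5.45294954e+01  2.18255011e+01  7.43670363e+01  1.20870566e-03
  8.38567818e+01 -4.21178543e+01] 0.06001094796889648
```

```bash
python3 -m inch '[[-0.4,[0,-0.38,-0.82],0],[-0.4,[0,-0.38,-0.82],0],[-0.4,[0,-0.38,-0.82],0],[-0.4,[0,-0.38,-0.82],0],[-0.4,[0,-0.38,-0.82],0],[-0.4,[0,-0.38,-0.82],0],[-0.4,[0,-0.38,-0.82],0],[-0.4,[0,-0.38,-0.82],0]]'
python3 -m inch '[[-0.4,[0,-0.38,-0.82],0],[-0.4,[0,-0.38,-0.82],0],[-0.4,[0,-0.38,-0.82],0],[-0.4,[0,-0.38,-0.82],0],[-0.4,[0,-0.38,-0.82],0],[-0.4,[0,-0.38,-0.82],0],[-0.4,[0,-0.38,-0.82],0],[-0.4,[0,-0.38,-0.82],0]]'
```

```text
time_s: 1.43
position: [0.3293, 0.3192, 0.4045]
tool_rot: [[-0.0, -0.994, -0.113], [-0.0, -0.113, 0.994], [-1.0, 0.0, -0.0]]
ft_force: [-0.1, 0.1, 0.1]
grip_width: 0.0596
time_s: 2.1
position: [0.4421, 0.1339, 0.4045]
tool_rot: [[-0.001, -0.994, -0.113], [0.0, -0.113, 0.994], [-1.0, 0.001, 0.0]]
ft_force: [0.7, -0.2, -0.4]
grip_width: 0.0601
```

```bash
python3 -m inch '[[-0.4,[0.9,0,0],0],[-0.4,[0.9,0,0],0],[-0.4,[0.9,0,0],0],[-0.4,[0.9,0,0],0],[-0.4,[0.9,0,0],0],[-0.4,[0.9,0,0],0],[-0.4,[0.9,0,0],0],[-0.4,[0.7,0,0],0]]'
python3 - <<'E'
from h import *
for n in("scene","top"):
    im=optics.get_image(n); cv2.imwrite(f"pics/{n}1.png",im[:,:,::-1])
crop('pics/scene1.png','pics/d1.png',180,40,170,140,4)
crop('pics/top1.png','pics/d2.png',150,130,125,100,6)
E
```

```text
time_s: 2.77
position: [0.4413, 0.1351, 0.1928]
tool_rot: [[-0.002, -0.994, -0.112], [-0.0, -0.112, 0.994], [-1.0, 0.002, 0.0]]
ft_force: [0.5, -0.8, 0.2]
grip_width: 0.0598
```

View pics/d1.png

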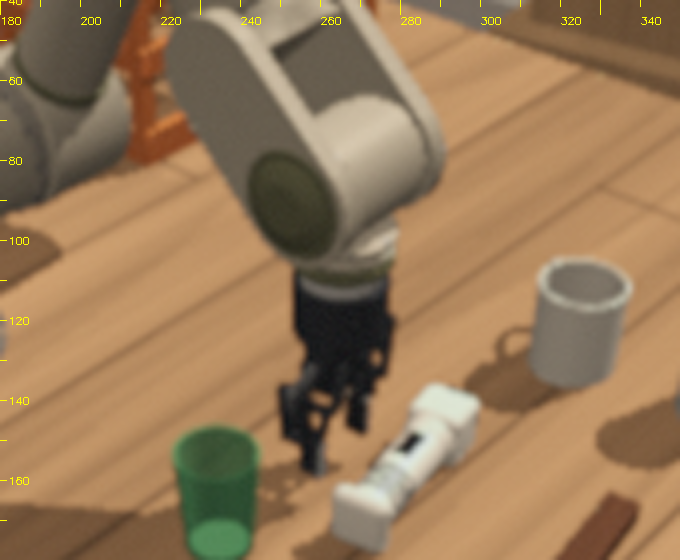

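View pics/d2.png

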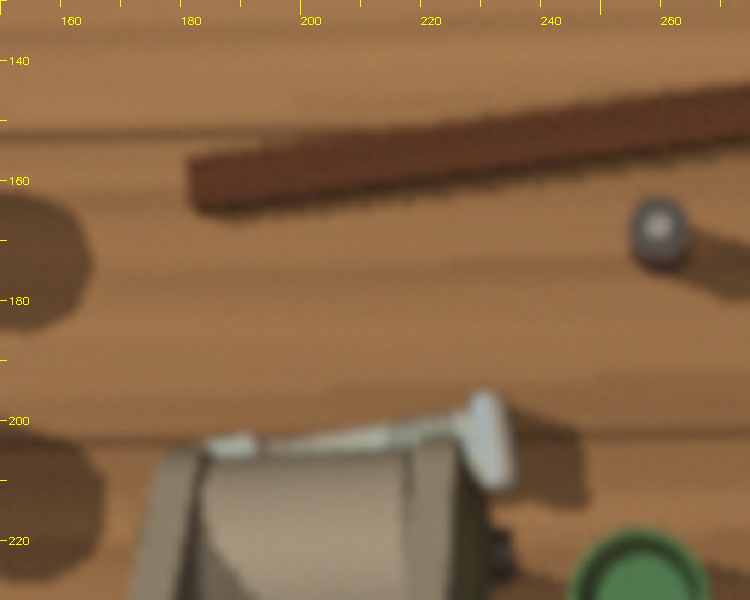

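```bash
python3 -m inch '[[-0.4,[0.4,0,0],0],[-0.4,[0,-0.1,0],0],[-0.4,[0,-0.15,-0.02],0],[-0.4,[0,-0.15,-0.02],0],[-0.4,[0,-0.15,-0.02],0],[-0.4,[0,-0.15,-0.02],0],[-0.4,[0,-0.15,-0.02],0],[-0.4,[0,-0.15,-0.02],0]]'
python3 -m inch '[[-0.4,[0,-0.15,-0.02],0],[-0.4,[0,-0.15,-0.02],0],[-0.4,[0,-0.15,-0.02],0],[-0.4,[0,-0.15,-0.02],0],[-0.4,[0,-0.15,-0.02],0],[-0.4,[0,-0.15,-0.02],0],[-0.4,[0,-0.15,-0.02],0],[-0.4,[0,-0.15,-0.02],0]]'
python3 - <<'E'
from h import *
for n in("scene","top"):
    im=optics.get_image(n); cv2.imwrite(f"pics/{n}2.png",im[:,:,::-1])
crop('pics/scene2.png','pics/e1.png',180,40,170,140,4)
crop('pics/top2.png','pics/e2.png',150,130,125,100,6)
E
```

```text
time_s: 3.53
position: [0.4719, 0.135, 0.1829]
tool_rot: [[-0.001, -0.994, -0.113], [-0.0, -0.113, 0.994], [-1.0, 0.001, 0.0]]
ft_force: [-4.2, 0.6, 2.3]
grip_width: 0.0599
time_s: 4.2
position: [0.5086, 0.1343, 0.1827]
tool_rot: [[0.0, -0.994, -0.113], [0.0, -0.113, 0.994], [-1.0, -0.0, 0.0]]
ft_force: [-3.9, 0.6, 2.3]
grip_width: 0.0598
```

View pics/e1.png

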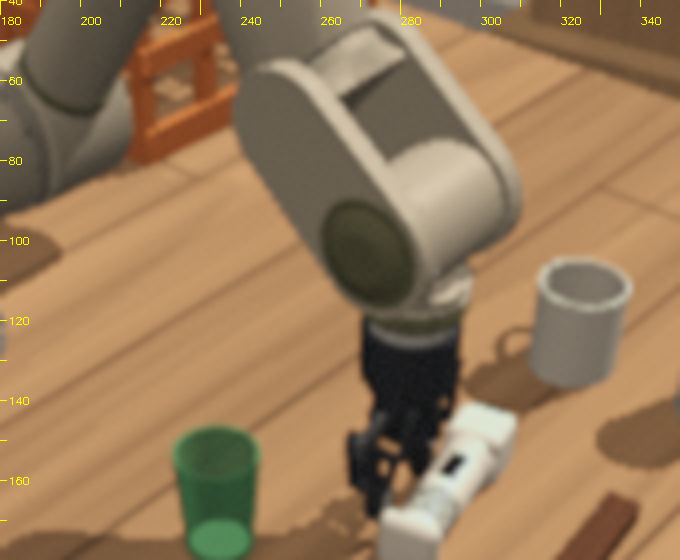

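View pics/e2.png

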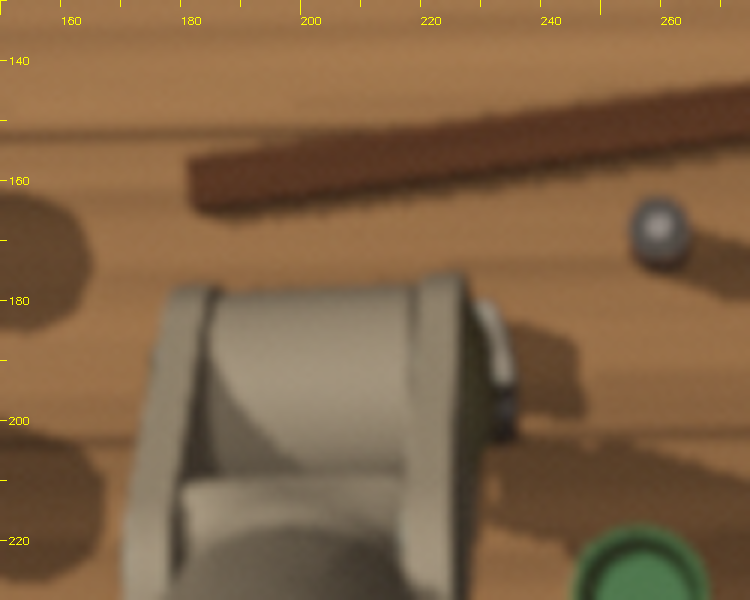

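```bash
python3 -m inch '[[-0.4,[0,-0.15,-0.02],0],[-0.4,[0,-0.15,-0.02],0],[-0.4,[0,-0.15,-0.02],0],[-0.4,[0,-0.15,-0.02],0],[-0.4,[0,-0.15,-0.02],0],[-0.4,[0,-0.15,-0.02],0],[-0.4,[0,-0.15,-0.02],0],[-0.4,[0,-0.15,-0.02],0]]'
python3 -m inch '[[-0.4,[0,-0.15,-0.02],0],[-0.4,[0,-0.15,-0.02],0],[-0.4,[0,-0.15,-0.02],0],[-0.4,[0,-0.15,-0.02],0],[-0.4,[0,-0.1,-0.01],0],[-0.4,[0,-0.1,-0.01],0],[-0.4,[0,-0.1,-0.01],0],[-0.4,[0,-0.1,-0.01],0]]'
python3 - <<'E'
from h import *
for n in("scene","top"):
    im=optics.get_image(n); cv2.imwrite(f"pics/{n}3.png",im[:,:,::-1])
crop('pics/scene3.png','pics/f1.png',220,90,130,140,5)
crop('pics/top3.png','pics/f2.png',150,130,125,100,6)
E
```

```text
time_s: 4.97
position: [0.545, 0.1335, 0.1827]
tool_rot: [[0.0, -0.994, -0.113], [-0.0, -0.113, 0.994], [-1.0, -0.0, -0.0]]
ft_force: [-1.2, -0.1, 0.5]
grip_width: 0.0594
time_s: 5.63
position: [0.5749, 0.1334, 0.1827]
tool_rot: [[-0.0, -0.994, -0.113], [-0.0, -0.113, 0.994], [-1.0, 0.0, 0.0]]
ft_force: [-2.0, -0.2, -0.7]
grip_width: 0.0598
```

View pics/f1.png

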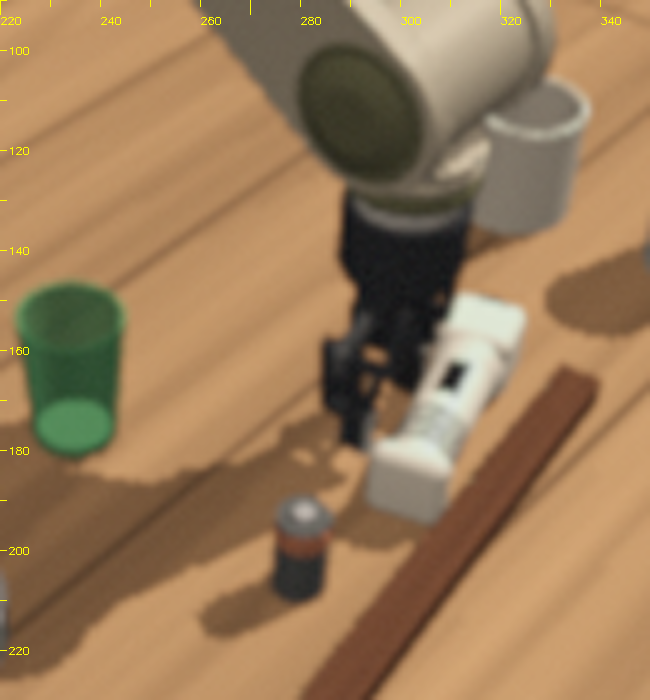

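View pics/f2.png

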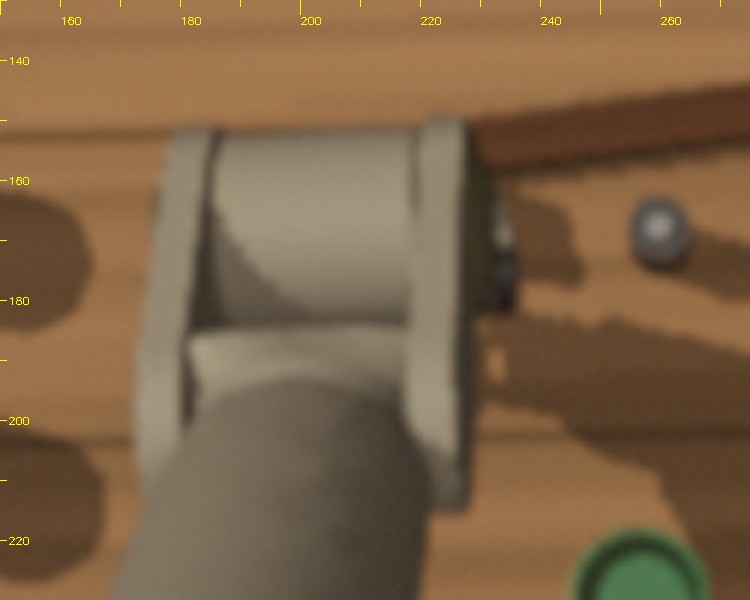

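```bash
python3 -m inch '[[-0.4,[0,-0.07,0],0],[-0.4,[0,-0.07,0],0],[-0.4,[0,-0.07,0],0],[-0.4,[0,-0.07,0],0],[-0.4,[0,-0.05,0],0],[-0.4,[0,-0.05,0],0],[-0.4,[0,-0.05,0],0],[-0.4,[0,-0.03,0],0]]'
python3 - <<'E'
from h import *
for n in("scene",):
    im=optics.get_image(n); cv2.imwrite(f"pics/{n}4.png",im[:,:,::-1])
crop('pics/scene4.png','pics/g1.png',260,130,90,90,7)
E
```

```text
time_s: 6.4
position: [0.5886, 0.1349, 0.1827]
tool_rot: [[0.0, -0.994, -0.113], [-0.0, -0.113, 0.994], [-1.0, -0.0, -0.0]]
ft_force: [-4.0, 1.7, 0.6]
grip_width: 0.0596
```

View pics/g1.png

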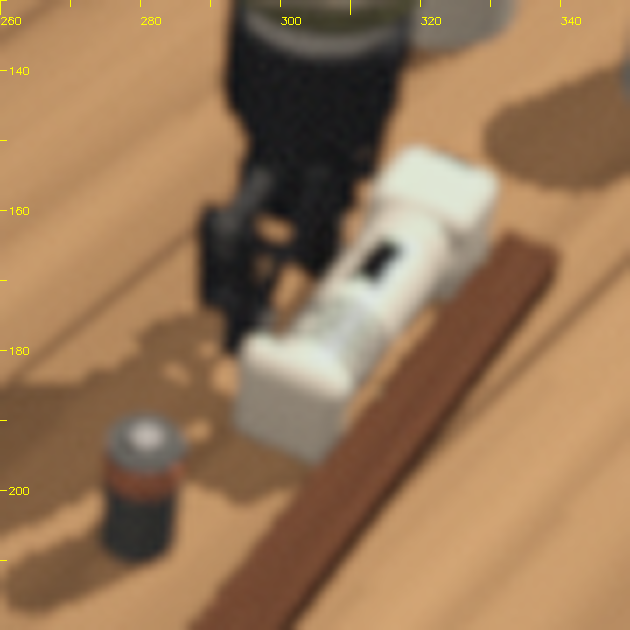

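```bash
python3 -m inch '[[-0.4,[0,-0.04,0],0],[-0.4,[0,-0.04,0],0],[-0.4,[0,-0.04,0],0],[-0.4,[0,-0.04,0],0],[-0.4,[0,0,0],0],[-0.4,[0,0,0],0],[-0.4,[0,0,0],0],[-0.4,[0,0,0],0]]'
python3 - <<'E'
from h import *
for n in("scene",):
    im=optics.get_image(n); cv2.imwrite(f"pics/{n}5.png",im[:,:,::-1])
crop('pics/scene5.png','pics/g2.png',260,130,90,90,7)
E
```

```text
time_s: 7.12
position: [0.5921, 0.1354, 0.1826]
tool_rot: [[-0.005, -0.994, -0.113], [-0.001, -0.113, 0.994], [-1.0, 0.005, -0.0]]
ft_force: [-11.0, -0.9, 6.3]
grip_width: 0.0597
```

View pics/g2.png

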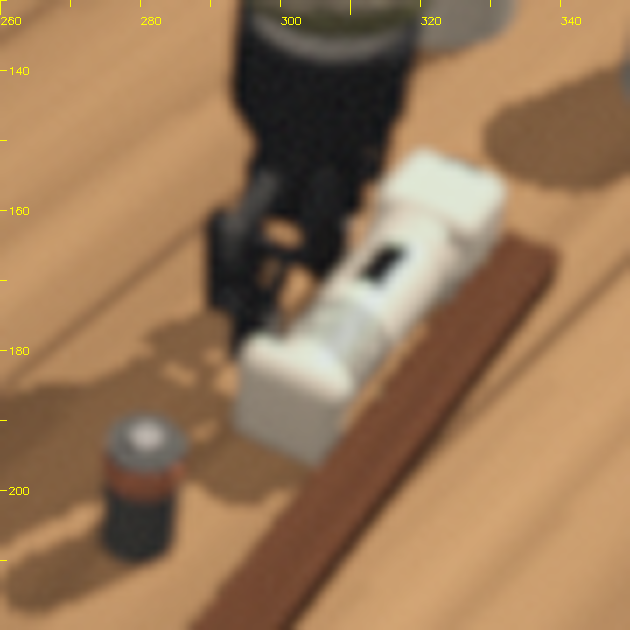

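```bash
python3 -m inch '[[-0.4,[0,-0.04,0],0],[-0.4,[0,-0.04,0],0],[-0.4,[0,0,0],0],[-0.4,[0,0.3,0],0],[-0.4,[0,0.6,0],0],[-0.4,[0,0.9,0],0],[-0.4,[-0.5,0.8,0],0],[-0.4,[-0.9,0,-0.8],0]]'
python3 -m inch '[[-0.4,[-0.9,0.4,-1],0],[-0.4,[-0.9,0.4,-1],0],[-0.4,[-0.9,0.4,-1],0],[-0.4,[0,0.4,-1],0],[-0.4,[0,0.4,-1],0],[-0.4,[0,0.4,-1],0],[-0.4,[0,0.4,-1],0],[-0.4,[0,0.4,-1],0]]'
python3 - <<'E'
from h import *
for n in("scene","top"):
    im=optics.get_image(n); cv2.imwrite(f"pics/{n}6.png",im[:,:,::-1])
crop('pics/scene6.png','pics/g3.png',270,130,80,75,8)
crop('pics/top6.png','pics/g4.png',170,130,90,60,8)
E
```

```text
time_s: 7.83
position: [0.5168, 0.105, 0.2228]
tool_rot: [[-0.008, -0.993, -0.116], [0.001, -0.116, 0.993], [-1.0, 0.008, 0.002]]
ft_force: [0.3, 1.0, -0.1]
grip_width: 0.0595
time_s: 8.5
position: [0.4523, -0.1471, 0.3054]
tool_rot: [[0.002, -0.994, -0.112], [-0.002, -0.112, 0.994], [-1.0, -0.002, -0.002]]
ft_force: [0.7, -0.1, 0.3]
grip_width: 0.0598
```

View pics/g3.png

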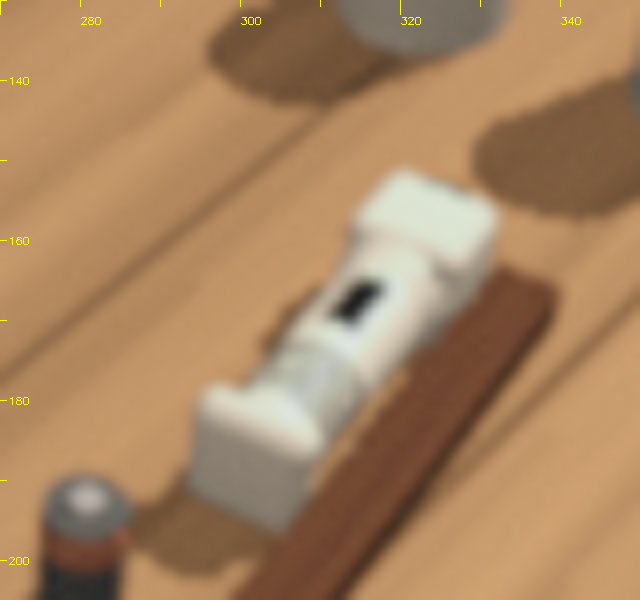

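View pics/g4.png

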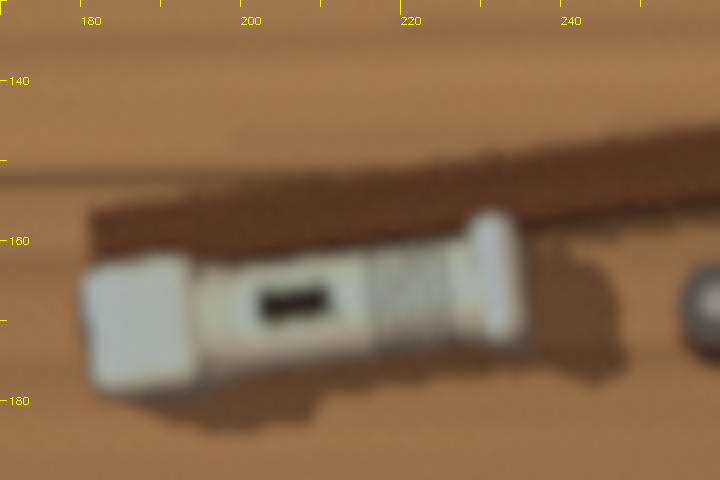

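```bash
cat > m.py <<'E'
from h import *
import sys
np.set_printoptions(precision=2,suppress=True)
g=cv2.GaussianBlur(cv2.imread(sys.argv[1])[:,:,0].astype(float),(0,0),.7)  # blue
def edge(cols,r0,r1,sign):
    o=[]
    for c in cols:
        d=sign*np.diff(g[r0:r1,c]); i=int(np.argmax(d)); 
        if 0<i<len(d)-1:
            a,b,e=d[i-1:i+2]; o.append((c,r0+i+.5+.5*(a-e)/(a-2*b+e)))
    return np.array(o)
def W(e,z): return np.array([ray('top',u,v,z)[:2] for u,v in e])
# strip near top edge: dark->light going down, right of the torch (no torch there)
s=W(np.vstack([edge(range(245,256),150,162,1),edge(range(268,340),140,160,1)]),.022)
p=np.polyfit(s[:,1],s[:,0],1); print('strip ang',np.degrees(np.arctan(p[0])),'resid mm',1e3*np.std(s[:,0]-np.polyval(p,s[:,1])))
n=np.array([1,-p[0]])/np.hypot(1,p[0])
D=lambda w:(p[1]-(w[:,0]-p[0]*w[:,1]))*n[0]*1e3
for nm,cols in(('head',range(183,193)),('tail',range(230,234))):
    f=edge(cols,150,168,1); b=edge(cols,165,185,-1)
    print(nm,'far edge',D(W(f,.05)).mean(),'near edge',D(W(b,.05)).mean(), f[[0,-1]].ravel(), b[[0,-1]].ravel())
E
python3 m.py pics/top6.png
```

```text
strip ang -6.559006269699923 resid mm 2.6722254410947723
head far edge -7.367524239732218 near edge 41.6370254074394 [183.   162.56 192.   161.51] [183.   177.9  192.   177.24]
tail far edge -6.579923751382967 near edge 40.80112700949982 [230.   156.5  233.   156.65] [230.   171.6  233.   171.78]
```

```bash
cat >> m.py <<'E'
s=W(edge(range(186,346),128,158,-1),.022)
for _ in range(4):
    p=np.polyfit(s[:,1],s[:,0],1); r=s[:,0]-np.polyval(p,s[:,1]); s=s[abs(r)<max(2*r.std(),.001)]
print('strip far edge ang',np.degrees(np.arctan(p[0])),'resid',1e3*r.std(),len(s))
for nm,cols in(('head',range(183,193)),('tail',range(230,234))):
    f=edge(cols,150,168,1); b=edge(cols,165,185,-1)
    print(nm,'centre to strip far edge (expect 55)',(D(W(f,.05)).mean()+D(W(b,.05)).mean())/2)
E
python3 m.py pics/top6.png
```

```text
strip ang -6.559006269699923 resid mm 2.6722254410947723
head far edge -7.367524239732218 near edge 41.6370254074394 [183.   162.56 192.   161.51] [183.   177.9  192.   177.24]
tail far edge -6.579923751382967 near edge 40.80112700949982 [230.   156.5  233.   156.65] [230.   171.6  233.   171.78]
strip far edge ang -6.785957642381842 resid 0.4610226689885573 132
head centre to strip far edge (expect 55) 54.7431288606606
tail centre to strip far edge (expect 55) 55.261293062570715
```

```bash
python3 -m inch '[[0.06,[0,0.8,-0.5],0],[0.06,[0,0.75,-0.48],0],[0.06,[0.5,0,0],0],[0.06,[0.9,0,0],0],[0.06,[0.9,0,0],0],[0.06,[0.9,0,0],0],[0.06,[0.7,0,0],0],[0.06,[0.15,0,0],0]]'
python3 - <<'E'
from h import *
for n in("scene","top"):
    im=optics.get_image(n); cv2.imwrite(f"pics/{n}7.png",im[:,:,::-1])
crop('pics/scene7.png','pics/i3.png',150,130,120,110,6)
crop('pics/top7.png','pics/i4.png',250,130,110,100,7)
E
```

```text
time_s: 9.27
position: [0.4097, -0.1793, 0.1811]
tool_rot: [[-0.003, -0.994, -0.113], [0.002, -0.113, 0.994], [-1.0, 0.002, 0.002]]
ft_force: [-0.5, 0.7, -0.5]
grip_width: 0.0399
```

View pics/i3.png

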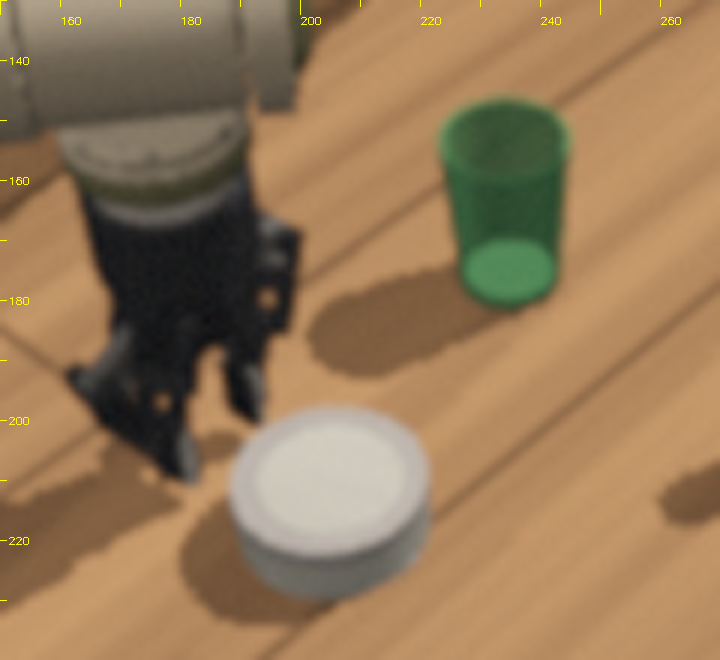

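View pics/i4.png

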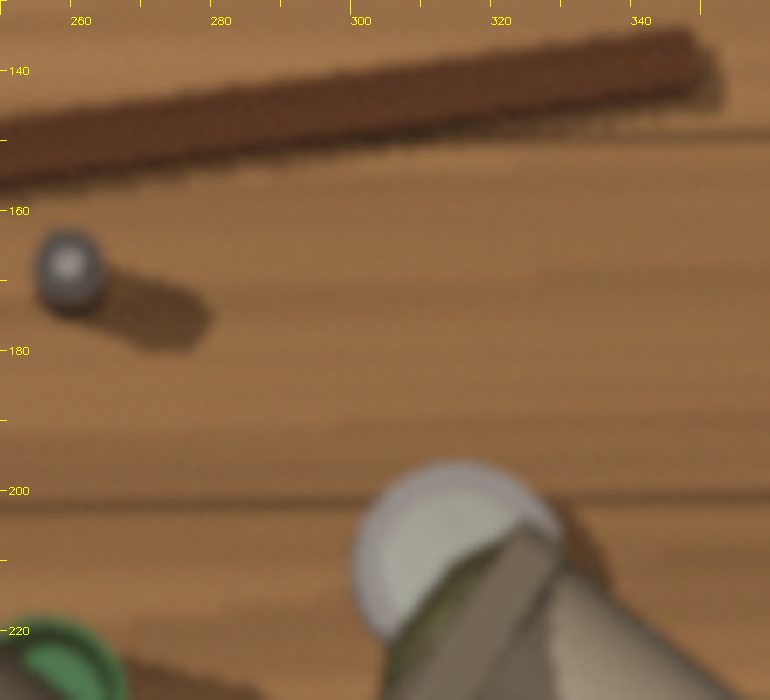

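```bash
python3 -m inch '[[0.06,[0,-0.17,0],0],[0.06,[0,-0.17,0],0],[0.06,[0,-0.12,0],0],[0.06,[0,-0.12,0],0],[0.06,[0,-0.15,0],0],[0.06,[0,-0.15,0],0],[0.06,[0,-0.15,0],0],[0.06,[0,-0.15,0],0]]'
python3 -m inch '[[0.06,[0,-0.15,0],0],[0.06,[0,-0.15,0],0],[0.06,[0,-0.15,0],0],[0.06,[0,-0.15,0],0],[0.06,[0,-0.15,0],0],[0.06,[0,-0.15,0],0],[0.06,[0,-0.15,0],0],[0.06,[0,-0.15,0],0]]'
python3 -m inch '[[0.06,[0,-0.15,0],0],[0.06,[0,-0.15,0],0],[0.06,[0,-0.15,0],0],[0.06,[0,-0.15,0],0],[0.06,[0,-0.15,0],0],[0.06,[0,-0.15,0],0],[0.06,[0,-0.15,0],0],[0.06,[0,-0.15,0],0]]'
python3 - <<'E'
from h import *
for n in("scene","top"):
    im=optics.get_image(n); cv2.imwrite(f"pics/{n}8.png",im[:,:,::-1])
crop('pics/scene8.png','pics/j3.png',180,150,130,130,5)
crop('pics/top8.png','pics/j4.png',250,130,110,100,7)
E
```

```text
time_s: 10.03
position: [0.4452, -0.1756, 0.1835]
tool_rot: [[-0.001, -0.994, -0.113], [0.0, -0.113, 0.994], [-1.0, 0.001, 0.0]]
ft_force: [-4.6, -0.3, 3.7]
grip_width: 0.04
time_s: 10.7
position: [0.4812, -0.1716, 0.1834]
tool_rot: [[-0.0, -0.994, -0.113], [-0.0, -0.113, 0.994], [-1.0, 0.0, -0.0]]
ft_force: [-4.5, -1.1, 4.7]
grip_width: 0.0397
time_s: 11.37
position: [0.5169, -0.1675, 0.1833]
tool_rot: [[0.0, -0.994, -0.113], [-0.0, -0.113, 0.994], [-1.0, -0.0, -0.0]]
ft_force: [-4.4, -0.9, 4.1]
grip_width: 0.04
```

View pics/j3.png

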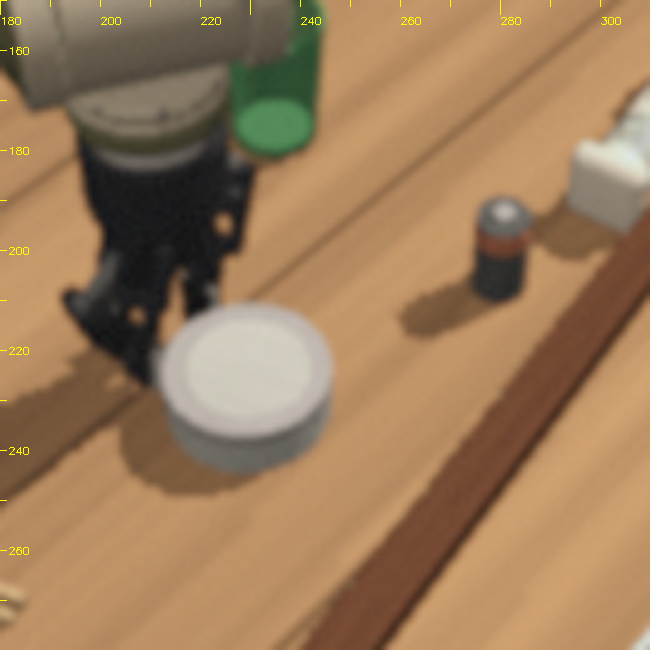

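View pics/j4.png

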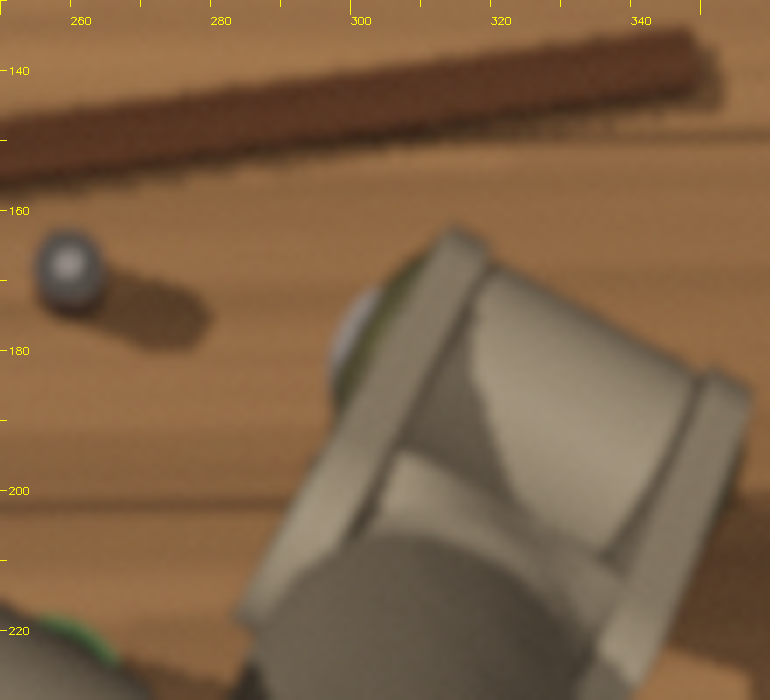

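```bash
python3 -m inch '[[0.06,[0,-0.15,0],0],[0.06,[0,-0.15,0],0],[0.06,[0,-0.15,0],0],[0.06,[0,-0.15,0],0],[0.06,[0,-0.15,0],0],[0.06,[0,-0.15,0],0],[0.06,[0,-0.15,0],0],[0.06,[0,-0.15,0],0]]'
python3 -m inch '[[0.06,[0,-0.12,0],0],[0.06,[0,-0.12,0],0],[0.06,[0,-0.1,0],0],[0.06,[0,-0.1,0],0],[0.06,[0,-0.08,0],0],[0.06,[0,-0.08,0],0],[0.06,[0,-0.06,0],0],[0.06,[0,-0.06,0],0]]'
python3 - <<'E'
from h import *
for n in("scene",):
    im=optics.get_image(n); cv2.imwrite(f"pics/{n}9.png",im[:,:,::-1])
crop('pics/scene9.png','pics/k3.png',200,180,100,90,7)
E
```

```text
time_s: 12.13
position: [0.5527, -0.1634, 0.1833]
tool_rot: [[0.0, -0.994, -0.113], [0.0, -0.113, 0.994], [-1.0, -0.0, 0.0]]
ft_force: [-1.6, -1.1, 0.4]
grip_width: 0.0402
time_s: 12.8
position: [0.5739, -0.1611, 0.1834]
tool_rot: [[-0.0, -0.994, -0.113], [0.0, -0.113, 0.994], [-1.0, 0.0, 0.0]]
ft_force: [-1.1, -0.5, -1.1]
grip_width: 0.0401
```

View pics/k3.png

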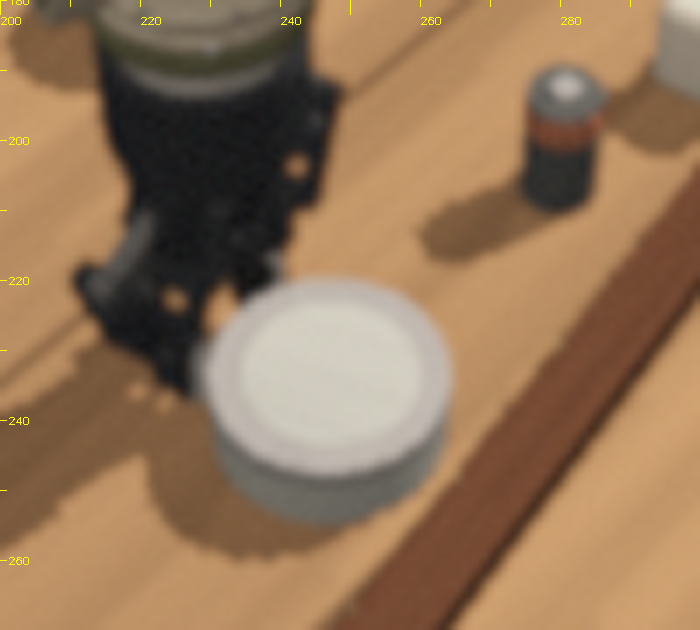

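```bash
python3 -m inch '[[0.06,[0,-0.06,0],0],[0.06,[0,-0.06,0],0],[0.06,[0,-0.06,0],0],[0.06,[0,-0.06,0],0],[0.06,[0,-0.06,0],0],[0.06,[0,-0.04,0],0],[0.06,[0,-0.04,0],0],[0.06,[0,0,0],0]]'
python3 - <<'E'
from h import *
for n in("scene",):
    im=optics.get_image(n); cv2.imwrite(f"pics/{n}10.png",im[:,:,::-1])
crop('pics/scene10.png','pics/k4.png',200,180,100,90,7)
E
```

```text
time_s: 13.52
position: [0.5852, -0.1598, 0.1834]
tool_rot: [[0.0, -0.994, -0.113], [-0.0, -0.113, 0.994], [-1.0, -0.0, -0.0]]
ft_force: [-0.7, -0.3, -1.2]
grip_width: 0.04
```

View pics/k4.png

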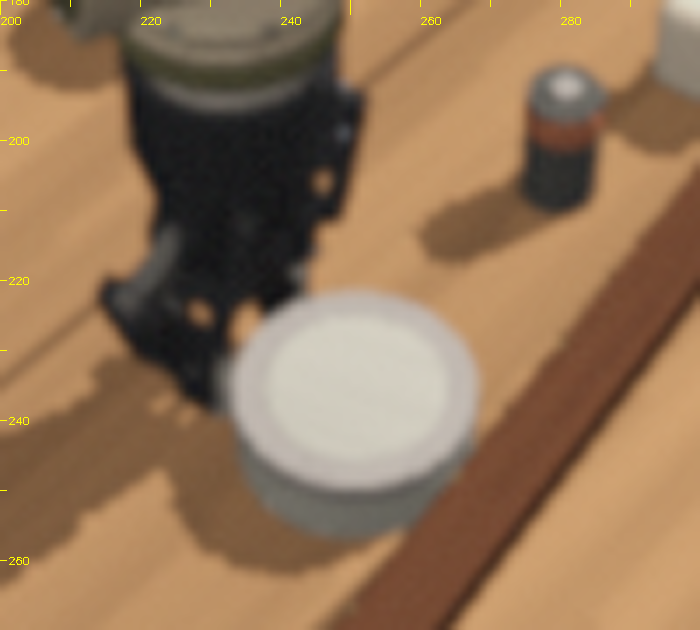

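```bash
python3 -m inch '[[0.06,[0,-0.04,0],0],[0.06,[0,-0.04,0],0],[0.06,[0,-0.04,0],0],[0.06,[0,-0.04,0],0],[0.06,[0,0,0],0],[0.06,[0,0,0],0],[0.06,[0,0,0],0],[0.06,[0,0,0],0]]'
```

```text
time_s: 14.23
position: [0.5884, -0.1595, 0.1833]
tool_rot: [[-0.006, -0.994, -0.113], [0.0, -0.113, 0.994], [-1.0, 0.006, 0.001]]
ft_force: [-13.0, -2.7, 5.9]
grip_width: 0.0403
```

```bash
python3 -m inch '[[0.06,[0,0.1,0],0],[0.06,[0,0.3,0],0],[0.06,[0,0.6,0],0],[0.06,[0,0.9,0],0],[0.06,[-0.5,0.9,0],0],[0.06,[-0.9,0.9,0],0],[0.06,[-0.9,0.9,0],0],[0.06,[-0.9,0.9,0],0]]'
python3 -m inch '[[0.06,[-0.9,0.5,-0.5],0],[0.06,[-0.9,0.3,-0.9],0],[0.06,[-0.5,0,-0.9],0],[0.06,[0,0,-0.9],0],[0.06,[0,0,-0.9],0],[0.06,[0,0,0],0],[0.06,[0,0,0],0],[0.06,[0,0,0],0]]'
python3 - <<'E'
from h import *
for n in("scene","top"):
    im=optics.get_image(n); cv2.imwrite(f"pics/{n}11.png",im[:,:,::-1])
crop('pics/scene11.png','pics/l3.png',200,130,150,120,5)
crop('pics/top11.png','pics/l4.png',170,125,190,120,4)
E
python3 m.py pics/top11.png
```

```text
time_s: 14.9
position: [0.4248, -0.1778, 0.2804]
tool_rot: [[0.001, -0.994, -0.113], [-0.0, -0.113, 0.994], [-1.0, -0.0, -0.0]]
ft_force: [1.3, -1.0, 1.5]
grip_width: 0.04
time_s: 15.57
position: [0.4158, -0.3023, 0.3482]
tool_rot: [[-0.0, -0.994, -0.113], [0.001, -0.113, 0.994], [-1.0, 0.0, 0.001]]
ft_force: [-0.3, 0.2, 0.2]
grip_width: 0.0402
strip ang -7.24515512961599 resid mm 5.6720975744546305
head far edge -8.763162082718889 near edge 40.00939159752812 [183.   162.57 192.   161.53] [183.   177.89 192.   177.17]
tail far edge -6.3558999026108225 near edge 40.942029095378885 [230.   156.51 233.   156.63] [230.   171.61 233.   171.75]
strip far edge ang -6.8021223963445 resid 0.42466249965976766 129
head centre to strip far edge (expect 55) 54.56596718850807
tail centre to strip far edge (expect 55) 55.17723673888105
```

View pics/l3.png

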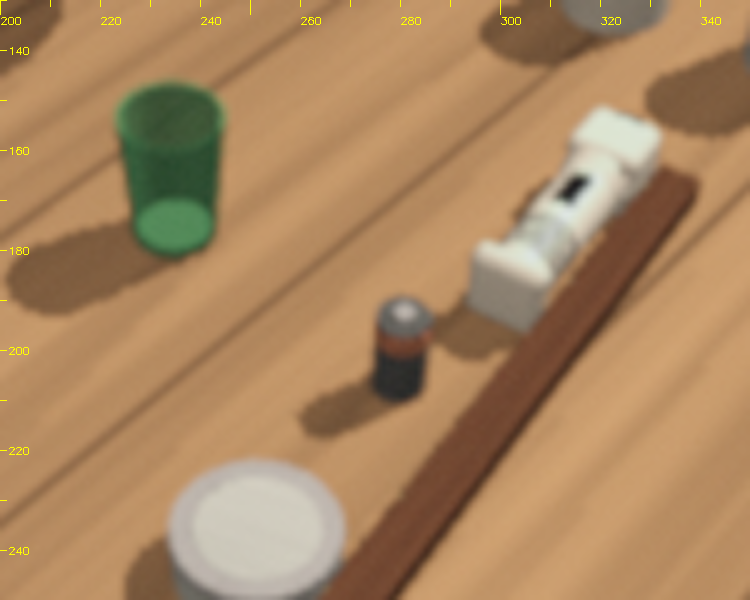

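View pics/l4.png

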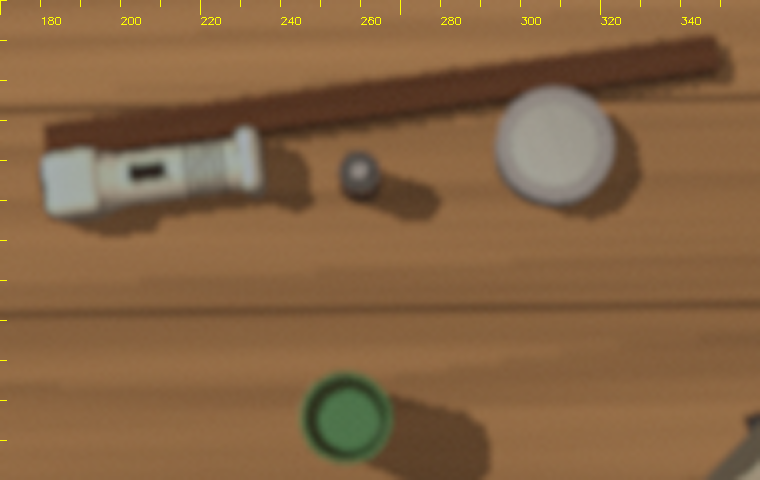

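```bash
cat >> m.py <<'E'
im=cv2.imread(sys.argv[1]); hsv=cv2.cvtColor(im,cv2.COLOR_BGR2HSV)
k=((hsv[:,:,1]<70)&(hsv[:,:,2]>90)).astype(np.uint8)
cs=[c for c in cv2.findContours(k[140:185,285:335],0,2)[0] if cv2.contourArea(c)>300]
(e,ax,_)=cv2.fitEllipse(max(cs,key=cv2.contourArea)); e=(e[0]+285,e[1]+140)
w=W([e],.035); print('tin px',e,ax,'xy',w,'to strip far edge (expect 75)',D(w))
E
python3 m.py pics/top11.png|tail -1
python3 - <<'E'
from h import *
print(ray('top',170+360/4,125+174/4,.061)[:2],ray('top',170+347/4,125+418/4,.095)[:2])
crop('pics/scene11.png','pics/n1.png',215,210,80,70,8)
E
```

```text
tin px (308.2396240234375, 160.93331146240234) (29.0710391998291, 29.40210723876953) xy [[ 0.64 -0.16]] to strip far edge (expect 75) [74.18]
[ 0.60953383 -0.00524126] [0.42450884 0.00611826]
```

View pics/n1.png

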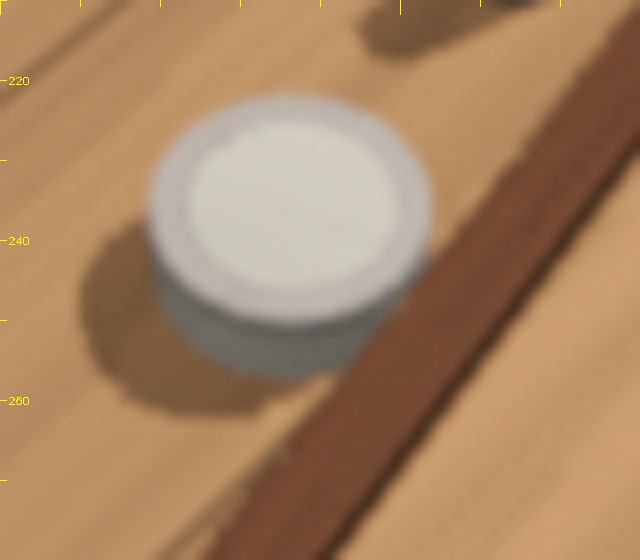

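```bash
python3 -c "
from rig import env;print(env.close_job())"
```

```text
the job is handed in; nothing more can be done
None
```

I slid the torch flush against the strip, then pushed the tin back until it touched too. I handed the job in at about 15.7 s with the gripper clear of everything.

- **Pushing:** I pushed both objects with low fingers only. The readings stayed at about 5 N or less while sliding and rose to 11 N (torch) and 13 N (tin) against the strip.
- **Torch:** in the last top picture, the centre of its head is 54.6 mm and the centre of its tail 55.2 mm from the strip's far edge. Flush would be 55 mm, so both ends touch to within what I can measure.
- **Tin:** its centre is 74.2 mm from the far edge, against 75 mm for contact. The scene picture shows no gap.
- **Bystanders:** I re-measured the cell and the tumbler, and both are within 1 mm of where they started. I did not re-measure the mug, caddy, padlock, peg or book; the arm did not push near them.
- **Check that disagreed:** the fit to the strip's near edge in the last picture was poor (5.7 mm scatter), because shadows and the tin lie across it. I relied on the far edge instead, which fitted to 0.4 mm.

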